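# Roll a feed roller into its V-rest and close the keeper

## Robot

A 6-joint arm with a two-finger parallel gripper is mounted at the origin on a cart in front of the work surface, level with it; the furniture and walls round the work are solid. World frame = base frame: x ahead of the robot, y to its left, z up, the work surface at z = 0. Lengths are in m, angles in rad, forces in N, time in s.
With the tool pointing down it reaches from about 0.35 to 0.775 m from the base axis. Payload 7.3 kg.
Tool frame: the origin (TCP) lies on the mounting face of the last link; the fingertips stand 178 mm ahead of it and the grasp point (between the pads) lies 159 mm ahead of it (robot.tcp_to_tips is the distance from the TCP to the fingertips, in m); z points along the fingers, y is the direction in which the jaws open and shut (so a half turn about z gives the same grasp; the last joint's range is limited). The gripper opens to 92 mm and grips with 3 to 60 N. Pads are 19 mm wide; open, the fingers measure 130 mm over their backs; the gripper's body (75 mm by 190 mm) begins 47 mm behind the grasp point.
Start: joints at [1.092, 0.342, 1.524, -0, 1.275, -0.146], TCP at [0.171, 0.496, 0.405] pointing down, gripper open.
Joint ranges: [-2.53, 2.53], [-0.77, 2.02], [0.04, 2.7], [-1, 4.14], [0.28, 2.66], [-3.11, 3.11]. Speed limits (rad/s): [2.57, 2.57, 3.14, 3.14, 3.14, 3.14].

## Interface

Orientations are given as [roll, pitch, yaw] about the fixed x, y, z axes, in that order (R = Rz(yaw) Ry(pitch) Rx(roll)).
In Python, from cell import robot, viewer gives the robot as it stands.
- The arm moves only by the shell command python3 -m creep 'ROWS' [OPENING] [FORCE]. ROWS is JSON, a list that holds one entry, the list of rows, each a list of 6 numbers: the shift along the world's x, y, z in mm, then the turn, a rotation vector about the world's x, y, z in degrees. A call has 1 to 5 rows; each row shifts and turns the pose as measured when the row begins; what a row does not reach is not made up. A row lasts 1/12 s, in which the tool goes at most 41.7 mm and 7.16 degrees, less where a joint would pass 70% of its speed; a pose out of reach is approached as far as the arm can. A call with a gripper value outside its range is refused whole. OPENING is the closure, from -1 (fully open) to 1 (shut), set as the call begins (- or left out, the last holds). The fingers move at their own pace and stop on an object; FORCE is the grip in N (left out, the last holds). Time passes only in rows, so rows that do not move let the fingers close. It gives the time, the measured TCP pose, the force and the opening at its end, in the units of the state.
- robot.observe(): the state, without advancing time (a new reading comes with each control period).
- viewer.read_camera(name): name is "side" or "top"; returns the picture (420x560x3 uint8, blue, green, red); there is no depth.
- viewer.camera_model(name): a dict with "fx", "fy", "cx", "cy" (pixels), "k1" (the pictures are not rectified: a ray, as slopes to the right and down, at radius r is drawn at 1 + k1 r^2 times it, then the intrinsics apply), "pose" (4x4, takes a point from camera to world coordinates). Camera axes: x right, y up, looking along -z (the intrinsics and any distortion apply to the point x, -y, -z); pixel columns grow to the right and rows downward; lengths in m; the calibration is good to about 2 mm. A picture is of the moment at which its call begins. camera_model takes no time and is no camera call.
- robot.hand_in(): hands the job in, once; it reports no verdict.
The state is a dict: "time": time; "qpos": joint angles; "qvel": joint speeds; "joint_efforts": joint torques, N m; "tool_pos": TCP position; "tool_rot": TCP orientation; "contact_force": force on the tool from outside, world axes, zero at the start; "torque": the same for the moment, N m; "opening": finger opening in m.
Only numpy, scipy, OpenCV 4.12 (cv2) and the standard library are available. Lean on these libraries where they do the work, as an engineer would, in place of code of your own. Each camera call takes 0.05 s, during which the arm holds its last target. There are 200 camera calls.

## Task

Load the spare feed roller into the V-rest: push it by its side with the fingertips so that it rolls along the bench, up the two ramps and drops into both V-blocks. Then push it endwise along the Vs until its thin end has gone through the hole in the stop plate and its shoulder is against the plate, and last push the hinged keeper over and down until its pad lies on the roller. Never lift the roller off what it lies on, and leave the other things on the bench where they are.

Things in the scene. Friction and masses are not known exactly. Their poses are not given: they have to be found in the camera images.
- roller_rest: Steel V-rest, fixed on the bench. Origin at bench height under the V line; x runs along the Vs to the stop plate (about away from the robot), y to the ramps, where the roller waits (robot's left), z up. V-blocks at x -70 to -45 and 5 to 30 mm. Base plate 4 mm thick, x -78 to 104, y -79 to 17; the keeper's hinge cheeks, 64 mm high, at x -36 to -4, y -62 to -42.
- v_line (a point): Bottom line of the Vs: rest x 0, y 0, z 4 mm. Each block seen along x: a 15 degree ramp from the bench at y 61 up to a lip 12 mm high at y 14 to 16, the V (both sides 30 degrees off level) with its bottom here, an upright back wall at y -24, 36 mm high. Roller axis when in the Vs: y 0, z 27. It rolls in onto both blocks and clear of the stop plate if its middle is at x -60 to -5 mm.
- stop_hole (a point): Centre of the 20 mm round hole on the near face of the stop plate: rest x 92, y 0, z 27 mm, on the axis of a roller in the Vs. The plate is 12 mm thick (x 92 to 104), 52 mm wide (y -26 to 26), 54 mm high; the hole goes through.
- roller: Loose steel feed roller, about 0.6 kg, smooth (friction 0.35), rolls easily: body 40 mm in diameter, 150 mm long, with a thin end (journal) 16 mm in diameter, 20 mm long at its +x end, which points along the rest's +x within 0.15 rad at the start. x is its axis. The origin lies on the body's surface, underneath at the start, and goes round as it rolls: use roller_center.
- roller_center (a point): Middle of the roller's 150 mm body, on its axis: 75 mm to the flat near end, 75 mm to the shoulder of the thin end. Height 20 mm on the bench, 27 mm in the Vs. At x 17 mm on the rest the shoulder is against the stop plate; the near end is then at x -58 mm.
- keeper (a joint): Hinge angle of the keeper, rad: 0 = closed, arm level along the rest's +y, rubber pad on a roller lying in the Vs; grows as it opens; starts at 1.5 to 1.85, about upright, and stops at 1.9, leaning back from the roller. The hinge is stiff (0.14 N m, about 2 N at 60 mm): the arm stays where it is left.
- keeper_hinge (a point): On the keeper's hinge axis (along the rest's x), mid width of the arm: rest x -20, y -54, z 56 mm. The arm is a flat bar 16 mm wide, 7 mm thick, straight for 84 mm from here, then turned up for 16 mm. Its outer face (upper when closed, away from the roller when open) lies 4 mm off the line from the hinge along the arm. The pad, 14 mm square, is on the other face 54 mm from the hinge.
- keeper_tip (a point): Point on the outer face of the keeper's arm near its end, 84 mm from the hinge.
- staple_box_0: Bystander: red and white carton of staples, 36 x 58 x 19 mm, loose on the bench at the left; origin under its middle. Leave it.
- rubber_stamp: Bystander: wooden hand stamp, 27 x 62 x 81 mm, standing loose at the left; origin under its middle. Leave it.
- marker_pen: Bystander: white and blue marker pen, 135 mm long, 17 mm thick, lying loose to the right of the rest, nearer the robot; origin under its middle. Leave it.
- spring_clamp_1: Bystander: blue spring clamp, 58 x 111 x 21 mm, lying loose to the right of the rest; origin under its middle. Leave it.
- punch_die_1: Bystander: small round steel die, 31 mm in diameter and 40 mm high, standing loose behind the rest; origin under its middle. Leave it.

How it is judged:
By the outcome, as a careful person would: the job done as asked, in the order asked, and still so for the second after the job is handed in, with the robot touching nothing.
It also fails if it takes over 62 s, if anything falls off the work surface, if the arm or the gripper's body presses on something with over 40 N, if the wrist force passes 120 N, or if a joint passes its speed limit or range.

## Working session

There is one attempt and no reset: what is moved stays moved. The work goes in short steps, Python scripts to look and compute and a shell command to move; the robot and the scene stay as the last step left them, time stands still between calls to the robot, and variables do not carry over. Pictures are saved under pics/ and viewed, about 8 in all and at most 12, crops included, and the job is handed in when it is done.

```bash
mkdir -p pics; ls; cat > h.py <<'E'
import numpy as np, cv2
from cell import robot, viewer
def snap(n,f):
    im=viewer.read_camera(n).copy(); cv2.imwrite('pics/'+f,im); return im
def ray(n,u,v):
    m=viewer.camera_model(n); K=np.array([[m['fx'],0,m['cx']],[0,m['fy'],m['cy']],[0,0,1.]])
    p=np.array([(u-m['cx'])/m['fx'],(v-m['cy'])/m['fy']]); q=p.copy()
    for _ in range(20): q=p/(1+m['k1']*(q@q))
    T=np.array(m['pose']); d=T[:3,:3]@np.array([q[0],-q[1],-1]); return T[:3,3],d
def onz(n,u,v,z):
    o,d=ray(n,u,v); return (o+d*(z-o[2])/d[2])
def proj(n,P):
    m=viewer.camera_model(n);T=np.array(m['pose']); c=T[:3,:3].T@(np.array(P)-T[:3,3])
    q=np.array([c[0],-c[1]])/-c[2]; q=q*(1+m['k1']*(q@q)); return q[0]*m['fx']+m['cx'],q[1]*m['fy']+m['cy']
E
python3 - <<'E'
from h import *
for n in('top','side'):
    im=snap(n,n+'0.png'); m=viewer.camera_model(n); print(n,{k:np.round(v,3).tolist() for k,v in m.items()})
a=cv2.imread('pics/top0.png');b=cv2.imread('pics/side0.png')
print(robot.observe())
E
```

```text
pics
top {'fx': 388.346, 'fy': 388.346, 'cx': 278.071, 'cy': 204.475, 'k1': -0.06, 'pose': [[-0.017, 0.976, -0.216, 0.38], [-1.0, -0.017, 0.001, 0.011], [-0.003, 0.216, 0.976, 1.025], [0.0, 0.0, 0.0, 1.0]]}
side {'fx': 510.0, 'fy': 510.0, 'cx': 279.52, 'cy': 214.395, 'k1': -0.02, 'pose': [[0.972, 0.12, -0.204, 0.302], [-0.237, 0.487, -0.841, -1.243], [-0.002, 0.865, 0.501, 0.823], [0.0, 0.0, 0.0, 1.0]]}
{'time': 0.1, 'qpos': array([ 1.09200011e+00,  3.42667877e-01,  1.52489475e+00,  1.92321808e-06,
        1.27541720e+00, -1.45992614e-01]), 'qvel': array([-0.00014545, -0.00238369, -0.00396826,  0.00065743, -0.00087893,
       -0.00264967]), 'joint_efforts': array([ 1.88103964e-03, -4.32004881e+01, -2.44695121e+01,  7.19332066e-02,
        5.25683071e-02, -4.54742940e-05]), 'tool_pos': array([0.17143731, 0.49610151, 0.40411593]), 'tool_rot': array([-3.14022050e+00, -2.03618040e-04,  2.80878835e+00]), 'contact_force': array([ 0.23021533, -1.19197772, -0.06550239]), 'torque': array([ 0.05729229, -0.00613915,  0.00919953]), 'opening': 0.09160002981257286}
```

View pics/top0.png

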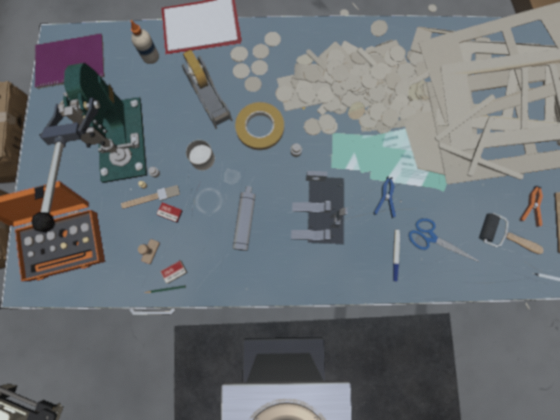

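View pics/side0.png

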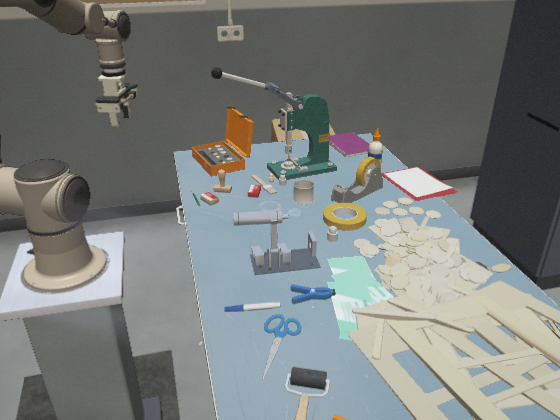

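```bash
python3 - <<'E'
from h import *
a=cv2.imread('pics/top0.png')[165:260,225:365]; a=cv2.resize(a,None,fx=5.5,fy=5.5,interpolation=cv2.INTER_CUBIC);
b=cv2.imread('pics/side0.png')[195:280,220:345]; b=cv2.resize(b,None,fx=6,fy=6,interpolation=cv2.INTER_CUBIC)
cv2.imwrite('pics/c0.png',a);cv2.imwrite('pics/c1.png',b)
E
```

```text
(no output)
```

View pics/c0.png

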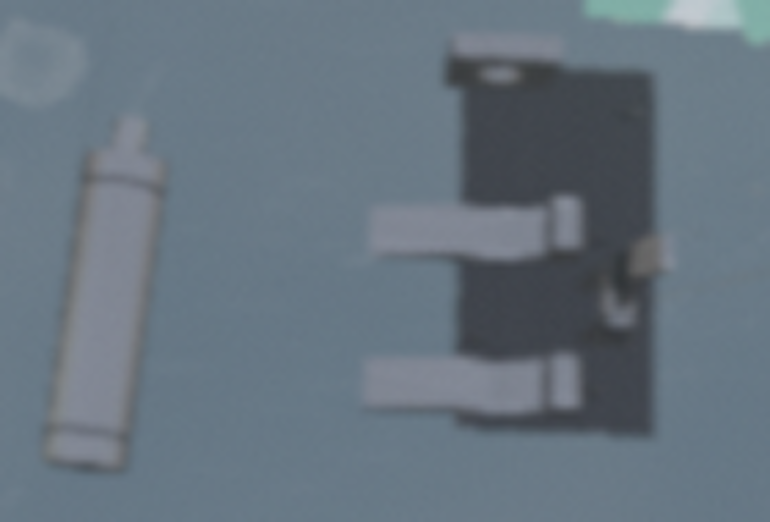

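View pics/c1.png

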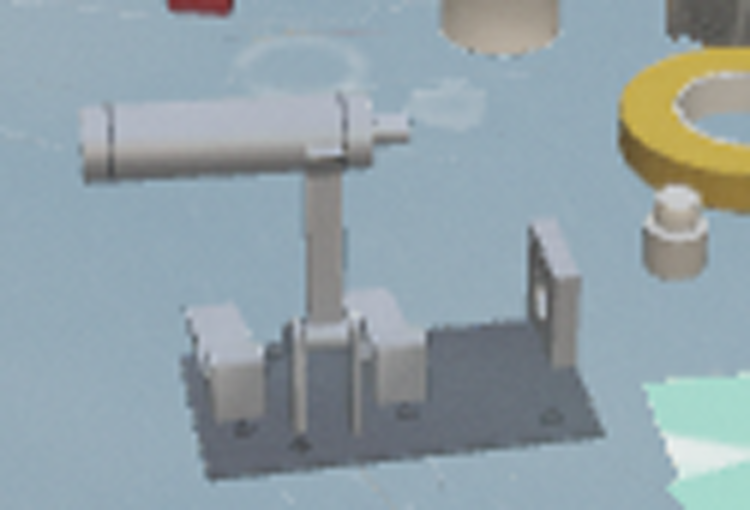

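```bash
cat >> h.py <<'E'
def ct(u,v): return (u+.5)/5.5+225-.5,(v+.5)/5.5+165-.5
def cs(u,v): return (u+.5)/6+220-.5,(v+.5)/6+195-.5
E
python3 - <<'E'
from h import *
R=[]
L=[]
for n,c,p,l in [('top',ct,(653,72),(104,-79)),('top',ct,(653,434),(-78,-79)),('top',ct,(457,428),(-78,17)),
 ('side',cs,(208,478),(-78,-79)),('side',cs,(605,435),(104,-79)),('side',cs,(183,357),(-78,17))]:
    w=onz(n,*c(*p),.004)[:2]; R.append(w);L.append(np.array(l)/1e3); print(n,l,np.round(w*1e3,1))
R=np.array(R);L=np.array(L)
lc=L-L.mean(0);rc=R-R.mean(0); th=np.arctan2((lc[:,0]*rc[:,1]-lc[:,1]*rc[:,0]).sum(),(lc*rc).sum())
A=np.array([[np.cos(th),-np.sin(th)],[np.sin(th),np.cos(th)]]); t=R.mean(0)-A@L.mean(0)
print('rest',th,t*1e3,'res',np.round((R-L@A.T-t)*1e3,1).tolist())
P={}
for n,c,ps in [('top',ct,[(86,467),(126,155),(132,116),(42,460),(127,467),(88,152),(165,158)]),('side',cs,[(83,147),(372,132),(410,130)])]:
    for p in ps:
        w=onz(n,*c(*p),.02)[:2]; print(n,p,np.round(w*1e3,1),'rest',np.round(A.T@(w-t)*1e3,1))
T0=lambda x,y,z:[*(A@[x/1e3,y/1e3]+t),z/1e3]
# keeper tip: top edge, side px -> ray with plane rest x=-20
o,d=ray('side',*cs(327,150)); ex=A[:,0]; s=((t+A@[-.02,0]-o[:2])@ex)/(d[:2]@ex); w=o+s*d
print('keeper tip',np.round([*(A.T@(w[:2]-t)*1e3),w[2]*1e3],1))
for p in [(655,238),(650,255)]:
  o,d=ray('top',*ct(*p)); 
  for z in (.13,.14,.15): w=o+d*(z-o[2])/d[2]; print(p,z,A.T@(w[:2]-t)*1e3)
E
```

```text
top (104, -79) [ 678.  -169.9]
top (-78, -79) [ 497.6 -160.3]
top (-78, 17) [502.3 -66.3]
side (-78, -79) [ 495.3 -162.5]
side (104, -79) [ 676.3 -173.9]
side (-78, 17) [502.3 -66.9]
rest -0.05747019400286116 [578.65712485 -87.38037516] res [[0.1, 2.4], [1.4, 1.5], [0.5, -0.4], [-0.9, -0.8], [-1.6, -1.6], [0.6, -1.0]]
top (86, 467) [485.  109.9] rest [-104.9  191.6]
top (126, 155) [635.9  91. ] rest [ 46.9 181.4]
top (132, 116) [655.5  88.1] rest [ 66.6 179.6]
top (42, 460) [488.6 130.7] rest [-102.5  212.5]
top (127, 467) [484.6  90.6] rest [-104.1  172.3]
top (88, 152) [637.8 109.5] rest [ 47.7 199.9]
top (165, 158) [634.1  72.1] rest [ 46.2 162.4]
side (83, 147) [484.3 109.7] rest [-105.6  191.4]
side (372, 132) [632.6  88.9] rest [ 43.7 179. ]
side (410, 130) [652.3  86.1] rest [ 63.5 177.4]
keeper tip [-20.  -55.8 153. ]
(655, 238) 0.13 [ -8.04107205 -57.56547636]
(655, 238) 0.14 [-10.22622554 -55.94871155]
(655, 238) 0.15 [-12.41137902 -54.33194673]
(650, 255) 0.13 [-15.56622618 -55.4535067 ]
(650, 255) 0.14 [-17.66725404 -53.86035213]
(650, 255) 0.15 [-19.76828191 -52.26719757]
```

The rest and roller come out the same in both views: rest origin at (579, -87) mm with yaw -3.3°, roller middle at (560, 100) mm with yaw -7.3°. The sizes match too: the body measures 152 mm long. I'm moving the open gripper to the far side of the roller, with the jaws along its axis.

```bash
python3 -m creep '[[[26,-23,-4,0,0,-5.2],[26,-23,-4,0,0,-5.2],[26,-23,-4,0,0,-5.2],[26,-23,-4,0,0,-5.2],[26,-23,-4,0,0,-5.2]]]' -1 30; python3 -m creep '[[[26,-23,-4,0,0,-5.2],[26,-23,-4,0,0,-5.2],[26,-23,-4,0,0,-5.2],[26,-23,-4,0,0,-5.2],[26,-23,-4,0,0,-5.2]]]'; python3 -m creep '[[[26,-23,-4,0,0,-5.2],[26,-23,-4,0,0,-5.2],[26,-23,-4,0,0,-5.2],[0,0,0,0,0,0]]]'
```

```text
time: 0.52
tool_pos: [0.3002, 0.3802, 0.3822]
tool_rot: [-3.14, -0.002, 2.35]
contact_force: [0.4, -0.2, 0.5]
opening: 0.0917
time: 0.93
tool_pos: [0.4347, 0.2581, 0.3601]
tool_rot: [-3.137, -0.003, 1.873]
contact_force: [0.4, 0.8, 0.8]
opening: 0.0914
time: 1.27
tool_pos: [0.5193, 0.1806, 0.3452]
tool_rot: [-3.135, -0.001, 1.577]
contact_force: [-1.7, -0.3, -0.5]
opening: 0.0915
```

```bash
python3 -m creep '[[[24,-12,-30,0,0,-4],[23,-13,-30,0,0,-3.7],[0,0,-35,0,0,0],[0,0,-30,0,0,0],[0,0,-18,0,0,0]]]'; python3 -m creep '[[[0,0,-6,0,0,0],[0,0,0,0,0,0]]]'; python3 -c "
from h import *
snap('top','t1.png');a=cv2.imread('pics/t1.png')[150:270,190:360];cv2.imwrite('pics/t1c.png',cv2.resize(a,None,fx=4.5,fy=4.5,interpolation=2))"
```

```text
time: 1.68
tool_pos: [0.5684, 0.1533, 0.2028]
tool_rot: [3.137, -0.004, 1.433]
contact_force: [-0.9, 0.0, -0.1]
opening: 0.092
time: 1.85
tool_pos: [0.5664, 0.1532, 0.1914]
tool_rot: [-3.136, -0.001, 1.433]
contact_force: [-0.3, -0.4, 0.9]
opening: 0.0919
```

View pics/t1c.png

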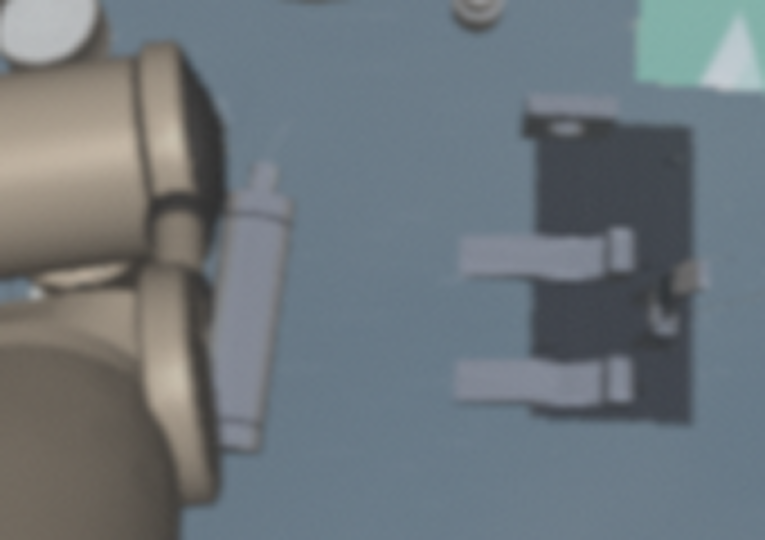

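The roller hasn't moved, and the fingers are behind it with a gap of about 24 mm. I'll push slowly, turning it gradually square to the rest.

```bash
python3 -m creep '[[[-1,-8,-1,0,0,0],[-1,-8,0,0,0,0],[-0.5,-4,0,0,0,0],[-0.5,-4,0,0,0,0.2],[-0.5,-4,0,0,0,0.2]]]'
python3 -m creep '[[[-0.5,-4,0,0,0,0.2],[-0.5,-4,0,0,0,0.2],[-0.5,-4,0,0,0,0.2],[-0.5,-4,0,0,0,0.2],[-0.5,-4,0,0,0,0.2]]]'
python3 -m creep '[[[-0.4,-4,0,0,0,0.2],[-0.4,-4,0,0,0,0.2],[-0.4,-4,0,0,0,0.2],[-0.4,-4,0,0,0,0.2],[-0.4,-4,0,0,0,0.2]]]'
python3 -m creep '[[[-0.4,-4,0,0,0,0.2],[-0.4,-4,0,0,0,0.2],[-0.4,-4,0,0,0,0.2],[-0.4,-4,0,0,0,0.2],[-0.4,-4,0,0,0,0.2]]]'
python3 -m creep '[[[-0.3,-4,0,0,0,0.2],[-0.3,-4,0,0,0,0.2],[-0.3,-4,0,0,0,0.2],[-0.3,-3,0,0,0,0.2],[-0.3,-2,0,0,0,0.2]]]'
python3 -c "
from h import *
snap('side','s2.png');a=cv2.imread('pics/s2.png')[180:290,190:350];cv2.imwrite('pics/s2c.png',cv2.resize(a,None,fx=5,fy=5,interpolation=2))"
```

```text
time: 2.32
tool_pos: [0.564, 0.1242, 0.1971]
tool_rot: [3.137, -0.004, 1.443]
contact_force: [0.5, -0.4, 0.3]
opening: 0.0918
time: 2.73
tool_pos: [0.5617, 0.1016, 0.1992]
tool_rot: [3.133, -0.005, 1.462]
contact_force: [0.2, 0.0, 0.1]
opening: 0.0921
time: 3.15
tool_pos: [0.5593, 0.0794, 0.1988]
tool_rot: [3.134, -0.005, 1.482]
contact_force: [0.5, -0.2, -0.3]
opening: 0.0919
time: 3.57
tool_pos: [0.5571, 0.0573, 0.1987]
tool_rot: [3.134, -0.005, 1.501]
contact_force: [-0.4, 0.8, -0.4]
opening: 0.0918
time: 3.98
tool_pos: [0.5554, 0.0378, 0.1987]
tool_rot: [3.134, -0.005, 1.52]
contact_force: [-0.3, -0.8, 0.3]
opening: 0.0921
```

View pics/s2c.png

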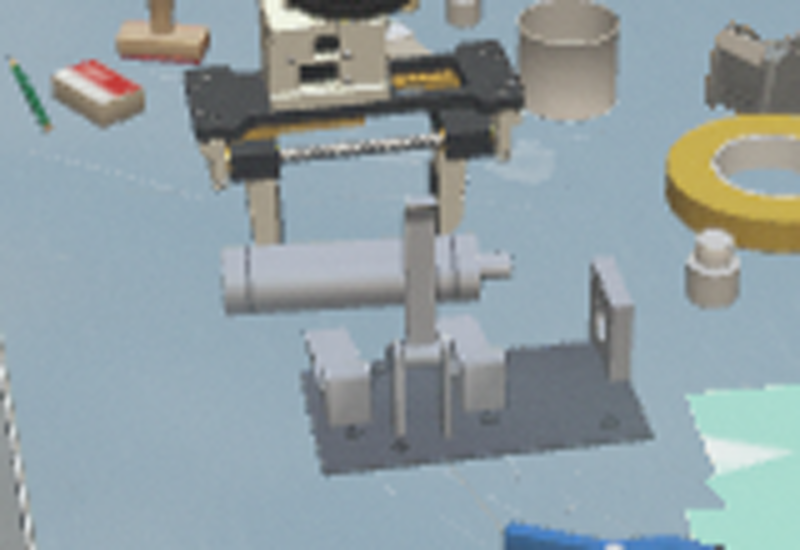

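```bash
cat >> h.py <<'E'
TH=-.0575; A=np.array([[np.cos(TH),-np.sin(TH)],[np.sin(TH),np.cos(TH)]]); T=np.array([.5787,-.0874])
def rest(w): return np.round(A.T@(np.array(w)[:2]-T)*1e3,1)
def world(x,y): return np.round((A@[x/1e3,y/1e3]+T)*1e3,1)
def side(u,v,f,x0,y0,z): return rest(onz('side',(u+.5)/f+x0-.5,(v+.5)/f+y0-.5,z))
E
python3 - <<'E'
from h import *
print([side(u,v,5,190,180,.02) for u,v in [(226,282),(478,268),(512,266)]])
print(rest(robot.observe()['tool_pos']),robot.observe()['tool_pos'])
E
```

```text
[array([-111.7,   93.5]), array([36.3, 81.6]), array([56.5, 80.1])]
[-30.5 123.5] [0.55535842 0.03760027 0.19865844]
```

The roller is at rest (-38, 88) mm. It has rolled a little ahead of the fingers and is still skewed by about -0.08 rad. The tips are at z 21 mm, which is too high, so I'll lower them and go slower so both fingers square it up.

```bash
python3 -m creep '[[[0,0,-4,0,0,0],[0,0,-3,0,0,0.2],[-0.1,-2,0,0,0,0.2],[-0.1,-2,0,0,0,0.2],[-0.1,-2,0,0,0,0.2]]]'
python3 -m creep '[[[-0.1,-2,0,0,0,0],[-0.1,-2,0,0,0,0],[-0.1,-2,0,0,0,0],[-0.1,-2,0,0,0,0],[-0.1,-2,0,0,0,0]]]'
python3 -m creep '[[[-0.1,-2,0,0,0,0],[-0.1,-2,0,0,0,0],[-0.1,-2,0,0,0,0],[-0.1,-2,0,0,0,0],[-0.1,-2,0,0,0,0]]]'
python3 -m creep '[[[-0.1,-2,0.4,0,0,0],[-0.1,-2,0.4,0,0,0],[-0.1,-2,0.5,0,0,0],[-0.1,-2,0.5,0,0,-0.2],[-0.1,-2,0.5,0,0,-0.2]]]'
python3 -c "
from h import *
snap('side','s3.png');a=cv2.imread('pics/s3.png')[180:290,190:350];cv2.imwrite('pics/s3c.png',cv2.resize(a,None,fx=5,fy=5,interpolation=2))
print(rest(robot.observe()['tool_pos']))"
```

```text
time: 4.45
tool_pos: [0.5549, 0.0317, 0.1906]
tool_rot: [3.135, -0.005, 1.536]
contact_force: [-0.1, 0.1, 1.0]
opening: 0.0913
time: 4.87
tool_pos: [0.5545, 0.0208, 0.1908]
tool_rot: [3.135, -0.005, 1.536]
contact_force: [0.1, -0.1, 0.1]
opening: 0.0918
time: 5.28
tool_pos: [0.5535, 0.0104, 0.1909]
tool_rot: [3.136, -0.007, 1.535]
contact_force: [0.7, 5.9, 2.5]
opening: 0.0918
time: 5.7
tool_pos: [0.5536, 0.0024, 0.1948]
tool_rot: [3.133, -0.012, 1.527]
contact_force: [-0.8, 6.4, 3.4]
opening: 0.0918
[-30.2  87.9]
```

View pics/s3c.png

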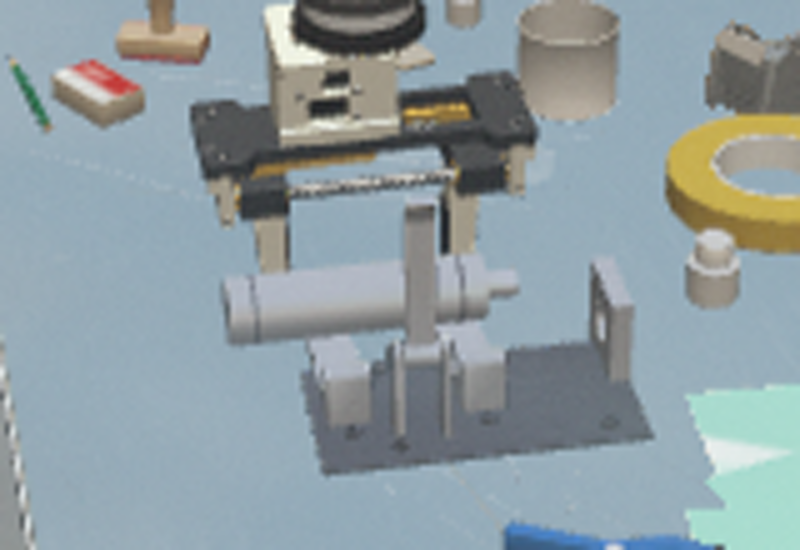

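```bash
python3 - <<'E'
from h import *
for z in(.02,.024): print([side(u,v,5,190,180,z) for u,v in [(229,311),(488,288),(520,284)]])
E
```

```text
[array([-113.3,   62.3]), array([37.8, 59. ]), array([57.1, 59.9])]
[array([-113.8,   56.2]), array([36.6, 52.9]), array([55.7, 53.7])]
```

```bash
python3 -m creep '[[[-0.1,-2.5,0.5,0,0,-0.2],[-0.1,-2.5,0.5,0,0,-0.2],[-0.1,-2.5,0.5,0,0,-0.2],[-0.1,-2.5,0.5,0,0,-0.1],[-0.1,-2.5,0.5,0,0,0]]]'
python3 -m creep '[[[-0.1,-2.5,0.5,0,0,0],[-0.1,-2.5,0.5,0,0,0],[-0.1,-2.5,0.5,0,0,0],[-0.1,-2.5,0.5,0,0,0],[-0.1,-2.5,0.5,0,0,0]]]'
python3 -m creep '[[[-0.1,-2.5,0.5,0,0,0],[-0.1,-2.5,0.5,0,0,0],[-0.1,-2.5,0.5,0,0,0],[-0.1,-2.5,0.5,0,0,0],[-0.1,-2.5,0.5,0,0,0]]]'
python3 -c "
from h import *
print(rest(robot.observe()['tool_pos']))"
```

```text
time: 6.17
tool_pos: [0.5538, -0.0076, 0.1994]
tool_rot: [3.128, -0.017, 1.515]
contact_force: [0.6, 6.9, 4.0]
opening: 0.0921
time: 6.58
tool_pos: [0.5539, -0.0175, 0.2039]
tool_rot: [3.125, -0.023, 1.515]
contact_force: [0.4, 6.8, 3.6]
opening: 0.0921
time: 7.0
tool_pos: [0.5539, -0.0273, 0.2086]
tool_rot: [3.122, -0.029, 1.515]
contact_force: [0.1, 7.6, 4.6]
opening: 0.0918
[-28.2  58.6]
```

```bash
python3 -m creep '[[[-0.1,0,-4,0.2,0.3,0],[-0.1,-1,-3,0.2,0.3,0],[-0.2,-2,-0.3,0.2,0.3,0],[-0.2,-2,-0.3,0.2,0.3,0],[-0.2,-2,-0.3,0.1,0.2,0]]]'
python3 -m creep '[[[-0.2,-2,0,0,0.2,0],[-0.2,-2,0,0,0.2,0],[-0.2,-2,0,0,0.2,0]]]'
python3 -c "
from h import *
print(rest(robot.observe()['tool_pos']))"
```

```text
time: 7.42
tool_pos: [0.5545, -0.0323, 0.2018]
tool_rot: [-3.14, -0.048, 1.514]
contact_force: [0.6, 7.2, 4.0]
opening: 0.0919
time: 7.67
tool_pos: [0.5546, -0.0367, 0.202]
tool_rot: [-3.131, -0.051, 1.514]
contact_force: [1.5, 6.6, 4.7]
opening: 0.092
[-27.   49.2]
```

```bash
python3 -m creep '[[[-0.1,-1,0,-0.4,-0.1,0],[-0.1,-1,0,-0.4,-0.1,0],[-0.1,-1,0,-0.4,-0.1,0],[-0.1,-1,0,-0.4,-0.1,0],[-0.1,-1,0,-0.4,-0.1,0]]]'
python3 -m creep '[[[-0.1,-1,0,-0.4,-0.1,0],[-0.1,-1,0,-0.4,-0.1,0],[-0.1,-1,0,-0.4,0,0]]]'
python3 -c "
from h import *
print(rest(robot.observe()['tool_pos']))"
```

```text
time: 8.08
tool_pos: [0.5541, -0.0402, 0.2015]
tool_rot: [-3.141, -0.019, 1.515]
contact_force: [-0.3, 0.3, -0.6]
opening: 0.0921
time: 8.33
tool_pos: [0.5536, -0.0445, 0.2007]
tool_rot: [3.138, 0.005, 1.516]
contact_force: [-0.6, -0.0, 0.2]
opening: 0.0919
[-27.5  41.4]
```

```bash
python3 -c "
from h import *
snap('side','s4.png');a=cv2.imread('pics/s4.png')[180:290,190:350];cv2.imwrite('pics/s4c.png',cv2.resize(a,None,fx=5,fy=5,interpolation=2))"
```

```text
(no output)
```

View pics/s4c.png

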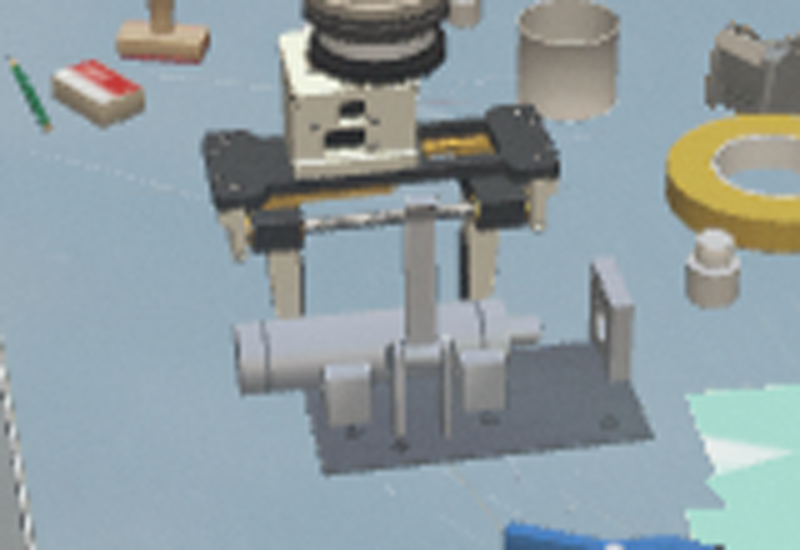

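```bash
python3 - <<'E'
from h import *
print([side(u,v,5,190,180,.027) for u,v in [(240,360),(509,332),(541,328)]])
for x,y in [(-111,0),(39,0),(-111,8),(39,8)]:
    u,v=proj('side',[*world(x,y)/1e3,.027]); print(x,y,(u+.5-190)*5,(v+.5-180)*5)
print('start',world(-197,5),'end',world(-123,5))
E
```

```text
[array([-113.5,    1.1]), array([38.4,  1.2]), array([57. ,  1.8])]
-111 0 245.20959866200428 361.09056847303833
39 0 510.8470057196928 333.50517819370054
-111 8 243.48051488521577 353.1042213529822
39 8 508.1081302434404 325.8492703254161
start [382.3 -71.1] end [456.2 -75.3]
```

The roller is seated in both Vs: axis y is about 1 mm at both ends, with its middle at x ≈ -37. Next I back off, lift, and go round to the near end.

```bash
python3 -m creep '[[[0.5,8,0,0,0,0],[0.5,8,5,0,0,0],[0,0,30,0,0,0],[0,0,30,0,0,0],[-20,0,10,0,0,0]]]'
python3 -m creep '[[[-36,-8,0,0,0,0],[-36,-9,0,0,0,0],[-36,-9,0,0,0,0],[-36,-9,0,0,0,0],[-10,-5,0,0,0,0]]]'
python3 -m creep '[[[0,0,0,0,0,0]]]'
python3 -c "
from h import *
print(rest(robot.observe()['tool_pos']))"
```

```text
time: 8.8
tool_pos: [0.5353, -0.0263, 0.2753]
tool_rot: [-3.139, 0.005, 1.515]
contact_force: [-0.0, -0.4, 0.6]
opening: 0.0919
time: 9.22
tool_pos: [0.3757, -0.0619, 0.2803]
tool_rot: [3.134, 0.006, 1.523]
contact_force: [-0.4, 0.8, -0.1]
opening: 0.0921
time: 9.3
tool_pos: [0.3738, -0.0617, 0.2809]
tool_rot: [3.134, 0.007, 1.522]
contact_force: [0.8, -0.4, -0.1]
opening: 0.0917
[-206.    13.9]
```

```bash
python3 -m creep '[[[0,-5,-25,0,0,0],[0,-4,-25,0,0,0],[0,0,-20,0,0,0],[0,0,-12,0,0,0],[0,0,0,0,0,0]]]'
python3 -c "
from h import *
print(rest(robot.observe()['tool_pos']))"
```

```text
time: 9.72
tool_pos: [0.3784, -0.0697, 0.1994]
tool_rot: [3.12, 0.01, 1.521]
contact_force: [-0.3, -0.1, 0.7]
opening: 0.0917
[-201.     6.1]
```

```bash
python3 -m creep '[[[5,-0.3,0,0,0,0],[5,-0.3,0,0,0,0],[4,-0.2,0,0,0,0],[4,-0.2,0,0,0,0],[4,-0.2,0,0,0,0]]]'
python3 -m creep '[[[4,-0.2,0,0,0,0],[4,-0.2,0,0,0,0],[4,-0.2,0,0,0,0],[4,-0.2,0,0,0,0],[4,-0.2,0,0,0,0]]]'
python3 -m creep '[[[4,-0.2,0,0,0,0],[4,-0.2,0,0,0,0],[3,-0.2,0,0,0,0],[3,-0.2,0,0,0,0],[3,-0.2,0,0,0,0]]]'
python3 -c "
from h import *
print(rest(robot.observe()['tool_pos']))"
```

```text
time: 10.13
tool_pos: [0.4046, -0.0699, 0.2013]
tool_rot: [3.119, 0.01, 1.523]
contact_force: [-2.4, -0.1, -0.9]
opening: 0.0914
time: 10.55
tool_pos: [0.4257, -0.0706, 0.2018]
tool_rot: [3.122, 0.01, 1.523]
contact_force: [-2.3, -0.5, 0.2]
opening: 0.0918
time: 10.97
tool_pos: [0.4445, -0.0717, 0.2018]
tool_rot: [3.123, 0.01, 1.523]
contact_force: [-3.4, -0.9, 0.9]
opening: 0.0924
[-134.9    8. ]
```

```bash
python3 -m creep '[[[2,-0.3,-0.3,0,0,0],[2,-0.3,-0.3,0,0,0],[2,-0.3,-0.3,0,0,0],[2,-0.3,-0.3,0,0,0],[2,-0.3,-0.3,0,0,0]]]'
python3 -m creep '[[[1,-0.2,0,0,0,0],[1,-0.2,0,0,0,0],[1,-0.2,0,0,0,0]]]'
python3 -c "
from h import *
print(rest(robot.observe()['tool_pos']))"
```

```text
time: 11.38
tool_pos: [0.4552, -0.0731, 0.2004]
tool_rot: [3.124, 0.009, 1.523]
contact_force: [-13.0, 0.9, 7.4]
opening: 0.0915
time: 11.63
tool_pos: [0.4563, -0.0732, 0.1998]
tool_rot: [3.133, 0.008, 1.524]
contact_force: [-7.6, 1.3, 4.3]
opening: 0.0915
[-123.     7.1]
```

```bash
python3 -m creep '[[[2,-0.1,0,0,0,0],[2,-0.1,0,0,0,0]]]'; python3 -m creep '[[[-6,0.3,0,0,0,0],[-8,0.5,0,0,0,0],[-8,0.5,10,0,0,0],[-8,0.5,25,0,0,0],[-8,0.5,30,0,0,0]]]'
python3 -c "
from h import *
snap('side','s5.png');a=cv2.imread('pics/s5.png')[200:280,230:340];a=cv2.resize(a,None,fx=6,fy=6,interpolation=2)
cv2.imwrite('pics/s5c.png',a)
for x in(-58,92,112):
    u,v=proj('side',[*world(x,0)/1e3,.027]); print(x,(u+.5-230)*6,(v+.5-200)*6)
print(rest(robot.observe()['tool_pos']))"
```

```text
time: 11.8
tool_pos: [0.4577, -0.0731, 0.1992]
tool_rot: [-3.141, 0.006, 1.524]
contact_force: [-11.0, 0.0, 6.9]
opening: 0.092
time: 12.22
tool_pos: [0.4189, -0.0711, 0.2617]
tool_rot: [-3.14, 0.005, 1.523]
contact_force: [0.3, -0.1, -0.6]
opening: 0.0923
-58 168.10219680586204 301.57026341535146
92 483.2312971193571 268.81359138029956
112 524.5230599482651 264.45641507082286
[-160.3    7.1]
```

View pics/s5c.png

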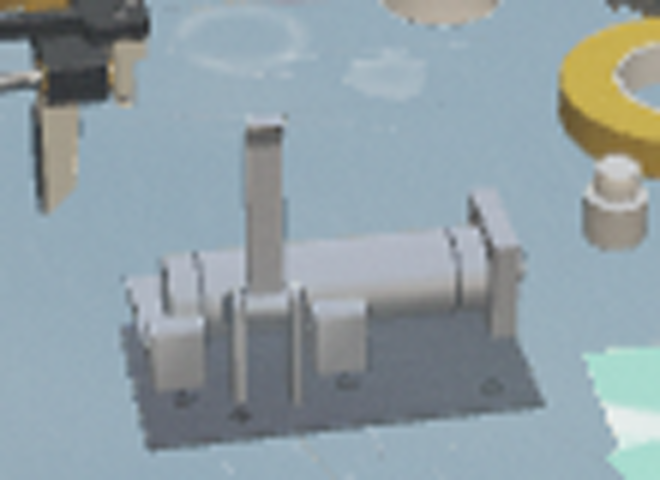

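The near end sits where the model puts it for x = 17 mm (pixel 168), and the journal shows through the plate. Next I close the fingers, lift over, and come down behind the keeper.

```bash
python3 -m creep '[[[0,0,35,0,0,0],[0,-10,35,0,0,0],[10,-20,25,0,0,0],[25,-28,0,0,0,0],[25,-28,0,0,0,0]]]' 1 20
python3 -m creep '[[[25,-28,0,0,0,0],[25,-28,0,0,0,0],[15,-10,0,0,0,0],[0,0,0,0,0,0]]]'
python3 -c "
from h import *
print(rest(robot.observe()['tool_pos']),world(-20,-128),proj('top',[*world(-20,-60)/1e3,.14]))"
```

```text
time: 12.68
tool_pos: [0.4761, -0.1555, 0.3703]
tool_rot: [3.126, 0.01, 1.529]
contact_force: [-0.2, 0.8, -0.4]
opening: 0.0628
time: 13.02
tool_pos: [0.5465, -0.2301, 0.3724]
tool_rot: [3.111, 0.018, 1.525]
contact_force: [-1.0, 1.3, -0.8]
opening: 0.0361
[ -24.  -144.3] [ 551.4 -214. ] (np.float64(345.4288655131521), np.float64(212.01513933434285))
```

```bash
python3 -m creep '[[[2,0,-25,0.5,0.8,0],[1,0,-25,0.5,0.8,0],[0,0,-20,0,0,0],[0,0,-12,0,0,0],[0,0,0,0,0,0]]]'
python3 -m creep '[[[0,5,0,0,0,0],[0,5,0,0,0,0],[0,5,0,0,0,0],[0,5,0,0,0,0],[0,4,0,0,0,0]]]'
python3 -c "
from h import *
print(rest(robot.observe()['tool_pos']))"
```

```text
time: 13.43
tool_pos: [0.5482, -0.2294, 0.2879]
tool_rot: [3.133, 0.004, 1.525]
contact_force: [-0.2, 0.6, -0.3]
opening: 0.0033
time: 13.85
tool_pos: [0.5475, -0.2024, 0.2912]
tool_rot: [3.129, 0.006, 1.525]
contact_force: [0.2, 0.1, -0.8]
opening: 0.0005
[ -24.5 -116.6]
```

```bash
python3 -m creep '[[[1,5,0,0,0,0],[1,5,0,0,0,0],[1,5,0,0,0,0],[0.6,4,0,0,0,0],[0.4,4,0,0,0,0]]]'
python3 -m creep '[[[0.3,4,0,0,0,0],[0.3,4,0,0,0,0],[0.3,4,0,0,0,0],[0.3,4,0,0,0,0],[0.3,4,0,0,0,0]]]'
python3 -m creep '[[[0.3,4,0,0,0,0],[0.3,4,0,0,0,0],[0.3,4,0,0,0,0],[0.3,4,0,0,0,0],[0.3,4,0,0,0,0]]]'
python3 -c "
from h import *
print(rest(robot.observe()['tool_pos']))"
```

```text
time: 14.27
tool_pos: [0.5523, -0.1762, 0.2935]
tool_rot: [3.125, 0.007, 1.526]
contact_force: [-0.7, 0.8, -0.3]
opening: 0.0002
time: 14.68
tool_pos: [0.554, -0.1542, 0.2933]
tool_rot: [3.125, 0.008, 1.526]
contact_force: [-0.1, -1.2, 1.1]
opening: 0.0003
time: 15.1
tool_pos: [0.5554, -0.1329, 0.2932]
tool_rot: [3.126, 0.009, 1.526]
contact_force: [-0.5, -2.5, -1.7]
opening: 0.0005
[-20.6 -46.8]
```

```bash
python3 -m creep '[[[0.2,4,0,0,0,0],[0.2,4,0,0,0,0],[0.2,4,0,0,0,0],[0.2,4,0,0,0,0],[0.2,4,0,0,0,0]]]'
python3 -m creep '[[[0.2,4,0,0,0,0],[0.2,4,0,0,0,0],[0.2,4,0,0,0,0]]]'
python3 -c "
from h import *
print(rest(robot.observe()['tool_pos']))
snap('side','s6.png');a=cv2.imread('pics/s6.png')[180:280,210:340];a=cv2.resize(a,None,fx=5.5,fy=5.5,interpolation=2)
cv2.imwrite('pics/s6c.png',a)"
```

```text
time: 15.52
tool_pos: [0.5567, -0.1113, 0.2932]
tool_rot: [3.125, 0.01, 1.526]
contact_force: [0.5, -1.8, -0.1]
opening: 0.0004
time: 15.77
tool_pos: [0.5574, -0.0978, 0.2934]
tool_rot: [3.124, 0.01, 1.526]
contact_force: [0.4, -2.0, -0.3]
opening: 0.0007
[-20.7 -11.6]
```

View pics/s6c.png

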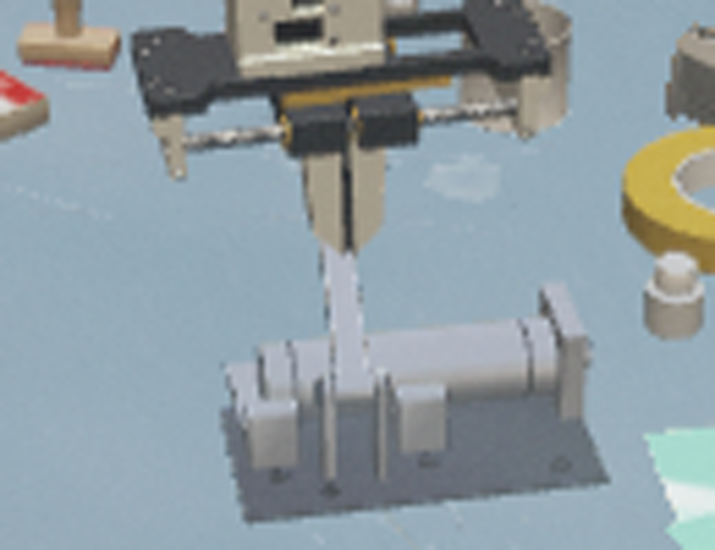

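```bash
python3 -m creep '[[[0,0,-5,0,0,0],[0,0,-5,0,0,0],[0,0,-5,0,0,0],[0,0.5,-4,0,0,0],[0,0.7,-4,0,0,0]]]'
python3 -m creep '[[[0,0.7,-4,0,0,0],[0,0.7,-4,0,0,0],[0,0.7,-4,0,0,0],[0,0.7,-4,0,0,0],[0,0.7,-4,0,0,0]]]'
python3 -c "
from h import *
print(rest(robot.observe()['tool_pos']))"
```

```text
time: 16.23
tool_pos: [0.5578, -0.0949, 0.2697]
tool_rot: [3.122, 0.009, 1.527]
contact_force: [-0.3, -0.1, 2.5]
opening: 0.0007
time: 16.65
tool_pos: [0.5578, -0.091, 0.247]
tool_rot: [3.122, 0.008, 1.526]
contact_force: [-0.3, 0.8, 1.8]
opening: 0.0003
[-20.7  -4.8]
```

```bash
python3 -m creep '[[[0,0,-2,0,0,0],[0,0,-2,0,0,0],[0,0,-2,0,0,0],[0,0,-2,0,0,0]]]'
python3 -m creep '[[[0,0,-2,0,0,0],[0,0,-2,0,0,0]]]'
```

```text
time: 16.98
tool_pos: [0.5577, -0.0904, 0.2375]
tool_rot: [3.123, 0.007, 1.526]
contact_force: [-3.6, 2.8, 20.9]
opening: 0.0007
time: 17.15
tool_pos: [0.5576, -0.0903, 0.2374]
tool_rot: [3.122, 0.007, 1.526]
contact_force: [-7.2, 3.1, 21.4]
opening: 0.0006
```

The pad is down: the tips stopped at z 59.5 mm against an expected 60, with 21 N. I'll retract straight up and check.

```bash
python3 -m creep '[[[0,0,3,0,0,0],[0,0,8,0,0,0],[0,0,25,0,0,0],[0,0,35,0,0,0],[0,0,35,0,0,0]]]'
python3 -m creep '[[[-15,20,30,0,0,0],[-25,25,10,0,0,0],[-25,25,0,0,0,0],[-25,25,0,0,0,0],[0,0,0,0,0,0]]]'
python3 -c "
from h import *
snap('side','s7.png');a=cv2.imread('pics/s7.png')[180:280,210:340];a=cv2.resize(a,None,fx=5.5,fy=5.5,interpolation=2)
cv2.imwrite('pics/s7c.png',a)
for p in [(-58,0,27),(92,0,27),(112,0,27),(-20,30,60),(-20,30,74),(-20,-54,60)]:
    u,v=proj('side',[*world(*p[:2])/1e3,p[2]/1e3]); print(p,(u+.5-210)*5.5,(v+.5-180)*5.5)
a=cv2.imread('pics/side0.png').astype(int);b=cv2.imread('pics/s7.png').astype(int)
m=(abs(a-b).max(2)>40).astype(np.uint8); n,l,s,c=cv2.connectedComponentsWithStats(m); print(s[1:][s[1:,4]>12])"
```

```text
time: 17.57
tool_pos: [0.5547, -0.0902, 0.3402]
tool_rot: [3.139, 0.004, 1.526]
contact_force: [1.7, 0.3, 0.9]
opening: 0.0002
time: 17.98
tool_pos: [0.4622, 0.0052, 0.3907]
tool_rot: [3.124, 0.008, 1.522]
contact_force: [0.5, -0.1, 0.1]
opening: 0.0004
(-58, 0, 27) 264.09368040537356 386.43940813073885
(92, 0, 27) 552.9620223594106 356.4124587652746
(112, 0, 27) 590.8128049525764 352.41838048158763
(-20, 30, 60) 327.82142752352013 292.72838544828915
(-20, 30, 74) 327.49158335405775 269.3992715554741
(-20, -54, 60) 355.96682113155066 383.3239449655654
[[   0    0   85   35 1028]
 [  63    0   31   21  164]
 [  97    0   44    5  130]
 [ 103    7   76   31 1115]
 [ 203   36   36   24  348]
 [  96   39   21    3   58]
 [ 185   38   16   10   77]
 [ 170   45    7    4   17]
 [ 182   47   17   10   88]
 [ 176   51    5    4   17]
 [ 100   59   24    4   44]
 [ 197   59    4    4   14]
 [ 213   61   26   21  193]
 [ 100   63   25    6   46]
 [ 206   65    7   10   37]
 [ 105   69   15    3   27]
 [  96   70   41   55  828]
 [ 121  103    8   15   63]
 [ 191  102   74   79 2001]
 [  41  143   50   48  794]
 [   0  167   60   65 1618]
 [  71  176   10    6   26]
 [  76  180   14   25  200]
 [  20  184   32    7   49]
 [  25  187   24    4   27]
 [  63  189    3   13   23]
 [ 234  216   54   33  347]
 [ 308  237    3   12   27]]
```

View pics/s7c.png

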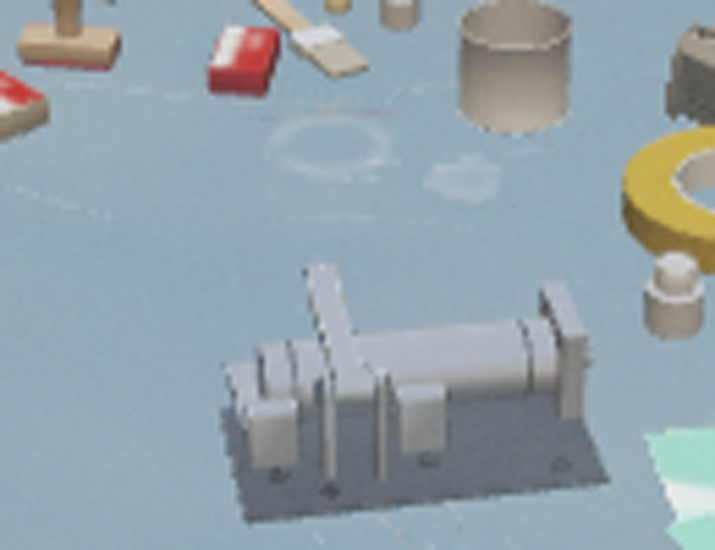

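```bash
python3 -c "
from cell import robot
print(robot.hand_in())"
```

```text
the job is handed in; nothing more can be done
None
```

The roller is loaded in the V-rest, its shoulder is against the stop plate, and the keeper is closed on it. I handed the job in at about 18 s of the 62 s allowed; no verdict is reported.

1. **Rolling in:** I pushed the roller sideways with the two open fingertips along the bench, up both ramps and into the Vs. Both ends then measured within about 1 mm of the V line.
2. **Endwise push:** I pushed it until the force rose from about 3 N to 11–13 N. The near end was where it should be for the shoulder to touch the plate, and the thin end showed through the hole.
3. **Keeper:** I pushed it over and pressed it down. The fingertips stopped at z 59.4 mm against an expected 60 mm, with 21 N on them.

**Last checks:** With the arm clear, the side picture shows the roller and the keeper's end within a pixel or so of where they should be. One pixel is about 3 mm there, so a small gap at the shoulder would not show; the push force is the better evidence. Comparing that picture with the first side picture showed change only at the robot, the roller and keeper, and the hole, so the other things did not move.

**What did not go to plan:**
- On the bench the roller ran slightly ahead of the fingers and stayed skewed by about 0.08 rad until they squared it up at the ramp.
- The fingertips drifted too high on the bench and again on the ramp, and I lowered them both times.
- On the ramp I first corrected the tool's tilt the wrong way, then fixed it.

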